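Knock the worn bushes out of the drilling template

TASK

Lift the drilling template off the rubber mat and hang it on both pins of the knock-out stand, fully down on the pillars. Then, with the template on the stand, use the drift from the holder to push every worn bush down and out so that it drops into the tray; never push or pull the bushes with the fingers. When all are out, book the job by pressing the button on the counter box fully down and letting it up again; finish with the drift standing back in its holder and the emptied template lying flat on the mat, leaving the paint tin and the model chair alone.

Things in the scene. Friction and masses are not known exactly. Their poses are not given: they have to be found in the camera images.
- template_center (a point): drilling template's centre, half-way up: wooden bar 56 x 200 x 28 mm (x, y, z), 0.35 kg, same either way round. On its middle line: two through locating holes 16.5 mm wide at y = -80 and +80 mm; four through bores 25 mm wide at y = -48, -16, +16, +48 mm, some with worn bushes stuck in them, the others empty. Starts flat on the rubber mat.
- stand: fixed knock-out stand, 120 x 250 mm, long along y; origin under its centre. Steel tray (floor 8 mm up, walls to 38 mm) with a grey pillar at each end, 134 mm apart, flat tops 95 mm up. On each top a steel pin 14 mm thick, 40 mm tall (last 8 mm tapering to 6 mm), at y = -80 and +80 mm. A template fully home has its centre 109 mm above the origin.
- mat: fixed black rubber mat 290 x 160 x 4 mm (its x, y, z). Origin at the centre of its underside, z up.
- holder: fixed wooden holder block 80 x 80 x 85 mm with an upright through hole 26 mm wide at its centre. Origin at the centre of its underside, z up. The drift hangs upright in it with its collar on the block's top.
- drift_grip (a point): centre of the drift's handle. Drift: upright steel push rod, 0.25 kg; z along it. Black round handle 26 mm thick, 50 mm tall; below it a collar 42 mm wide, 6 mm thick (underside 31 mm below this point), then a shaft 14 mm thick, 75 mm long, its flat tip 106 mm below this point. In the holder this point is 116 mm above the holder's origin.
- bush1_center (a point): centre of a worn steel drill bush: round plug 24 mm thick, 40 mm long, a dark spot on each end, 60 g, may be absent; z its axis. Starts stuck in the template's bore at y = -48 mm, top 13.5 mm above the template's top, underside 1.5 mm above the template's. Some 5 to 15 N moves it down; it falls free once its top nears the template's underside.
- bush2_center (a point): centre of a worn steel drill bush: round plug 24 mm thick, 40 mm long, a dark spot on each end, 60 g, may be absent; z its axis. Starts stuck in the template's bore at y = -16 mm, top 13.5 mm above the template's top, underside 1.5 mm above the template's. Some 5 to 15 N moves it down; it falls free once its top nears the template's underside.
- bush3_center (a point): centre of a worn steel drill bush: round plug 24 mm thick, 40 mm long, a dark spot on each end, 60 g, may be absent; z its axis. Starts stuck in the template's bore at y = 16 mm, top 13.5 mm above the template's top, underside 1.5 mm above the template's. Some 5 to 15 N moves it down; it falls free once its top nears the template's underside.
- bush4_center (a point): centre of a worn steel drill bush: round plug 24 mm thick, 40 mm long, a dark spot on each end, 60 g, may be absent; z its axis. Starts stuck in the template's bore at y = 48 mm, top 13.5 mm above the template's top, underside 1.5 mm above the template's. Some 5 to 15 N moves it down; it falls free once its top nears the template's underside.
- bush1: the same bush, its origin at the centre of its underside
- bush2: the same bush, its origin at the centre of its underside
- bush3: the same bush, its origin at the centre of its underside
- bush4: the same bush, its origin at the centre of its underside
- tally (a joint): travel of the counter button: 0 up, 0.008 m fully down; spring return, fully down takes about 5 N
- tally_top (a point): centre of the top of the counter button: a round grey push button 32 mm in diameter on a small aluminium box 70 x 90 x 50 mm beside the holder; pressed straight down; its top is 74 mm above the bench
- tin: bystander: closed white paint tin, 70 mm in diameter, 90 mm tall; origin under its centre
- chair: bystander: model chair of light wood, 60 x 60 x 106 mm; origin under its centre
Not all that is in view belongs to the job. Of the things that look like the part that bears drift_grip, the smaller one is meant. What is shaped like the part that bears tally but purple is not meant.

How it is judged:
On the way, in this order (a step that is already met when the one before it is completed fails the run):
1. the template hangs on both pins, fully down on the pillars, with all its bushes still in it (x of template_center in the frame of stand between -0.004 and 0.004 m and y of template_center in the frame of stand between -0.004 and 0.004 m and z of template_center in the frame of stand between 0.105 and 0.1125 m and angle between template_center's own z axis and vertical below 0.05 rad and angle between the y axis of template_center and the y axis of stand, either way round below 0.06 rad and z of each of bush1_center, bush2_center, bush3_center, bush4_center in the frame of template_center above -0.008 m), for 0.3 s.
2. every bush lies in the tray while the template is still home on the stand (x of template_center in the frame of stand between -0.004 and 0.004 m and y of template_center in the frame of stand between -0.004 and 0.004 m and z of template_center in the frame of stand between 0.105 and 0.1125 m and angle between template_center's own z axis and vertical below 0.05 rad and angle between the y axis of template_center and the y axis of stand, either way round below 0.06 rad and x of bush1_center in the frame of stand between -0.056 and 0.056 m and y of bush1_center in the frame of stand between -0.068 and 0.068 m and z of each of bush1_center, bush2_center, bush3_center, bush4_center in the frame of stand below 0.06 m and x of bush2_center in the frame of stand between -0.056 and 0.056 m and y of bush2_center in the frame of stand between -0.068 and 0.068 m and x of bush3_center in the frame of stand between -0.056 and 0.056 m and y of bush3_center in the frame of stand between -0.068 and 0.068 m and x of bush4_center in the frame of stand between -0.056 and 0.056 m and y of bush4_center in the frame of stand between -0.068 and 0.068 m), for 0.3 s.
3. the counter button is pressed fully down (over 6.5 of its 8 mm) (value of joint tally above 0.0065 m), for 0.05 s.
At the end, for the whole second after the job is handed in: Every bush lies in the stand's tray; the drift stands upright in its holder, collar on the block (within 5 mm in height); the template lies flat on the rubber mat, its centre within 90 mm (along) and 60 mm (across) of the mat's centre; the counter button is up (x of bush1_center in the frame of stand between -0.056 and 0.056 m and y of bush1_center in the frame of stand between -0.068 and 0.068 m and z of each of bush1_center, bush2_center, bush3_center, bush4_center in the frame of stand below 0.06 m and x of bush2_center in the frame of stand between -0.056 and 0.056 m and y of bush2_center in the frame of stand between -0.068 and 0.068 m and x of bush3_center in the frame of stand between -0.056 and 0.056 m and y of bush3_center in the frame of stand between -0.068 and 0.068 m and x of bush4_center in the frame of stand between -0.056 and 0.056 m and y of bush4_center in the frame of stand between -0.068 and 0.068 m and value of joint tally below 0.0015 m and x of template_center in the frame of mat between -0.09 and 0.09 m and y of template_center in the frame of mat between -0.06 and 0.06 m and z of template_center in the frame of mat below 0.024 m and angle between template_center's own z axis and vertical below 0.08 rad and horizontal distance between drift_grip and holder below 0.01 m and z of drift_grip in the frame of holder between 0.11 and 0.121 m and angle between drift_grip's own z axis and vertical below 0.1 rad); the robot touches nothing.
It fails at once if a bush is pushed, pulled or gripped by the fingers or arm (over 3 N) instead of the drift (contact force between any of the fingers, the arm and bush1 above 3 N or contact force between any of the fingers, the arm and bush2 above 3 N or contact force between any of the fingers, the arm and bush3 above 3 N or contact force between any of the fingers, the arm and bush4 above 3 N).
It fails at once if a bystander (paint tin, model chair) is moved by more than 30 mm (distance of any of tin, chair from where it was at the start of the episode above 0.03 m).
Of bush1, bush2, bush3, bush4 only 2 to 4 are there at a start; the rules pass over those that are not, and their reading is None.
At some moment in a run one of template may be knocked a few centimetres aside while the robot is not near it.
It also fails if it takes over 189 s, if anything falls off the work surface, if the arm or the gripper's body presses on something with over 40 N, if the wrist force passes 120 N, or if a joint passes its speed limit or range.

ROBOT

A 7-joint arm with a two-finger parallel gripper is mounted at the origin on the work surface. World frame = base frame: x ahead of the robot, y to its left, z up, the work surface at z = 0. Lengths are in m, angles in rad, forces in N, time in s.
With the tool pointing down it reaches from about 0.425 to 0.925 m from the base axis. Payload 6.8 kg.
Tool frame: the origin (TCP) lies midway between the tips of the shut fingers; the grasp point (between the pads) lies 19 mm behind it; z points along the fingers, y is the line along which they close (so a half turn about z gives the same grasp; the last joint's range is limited). The gripper opens to 85 mm and grips with 20 to 120 N. Pads are 22 mm wide; open, the fingers measure 114 mm over their backs; the gripper's body (76 mm by 85 mm) begins 54 mm behind the grasp point. The pads swing forward as they close: fully open they stand 13 mm farther back than shut.
Start: joints at [1.068, 0.477, 0.022, 1.555, -0.011, 1.109, -0.083], TCP at [0.26, -0.623, 0.231] pointing down, gripper open.
Joint ranges: [-2.96, 2.96], [-0.34, 2.1], [-1.41, 1.46], [0.24, 2.44], [-1.37, 4.51], [0.17, 1.92], [-2.96, 2.96]. Speed limits (rad/s): [2.39, 2.39, 3.14, 3.14, 3.14, 3.14, 3.14].

INTERFACE

Orientations are given as a rotation vector (axis times angle).
In Python, from bench import get_obs, grab_frame, camera_params, r gives the robot as it stands.
- The arm moves only by the shell command python3 -m jog 'ROWS' [FORCE]. ROWS is JSON, a list of rows, each an object of numbers: "rx", "ry", "rz": the turn, a rotation vector about the world's x, y, z scaled (see below); "x", "y", "z": the shift along the world's x, y, z scaled (see below); "jaw": the opening, from -1 (shut) to 1 (fully open). In form: [{"rx": .., "ry": .., "rz": .., "x": .., "y": .., "z": .., "jaw": ..}, ...]. A call has 1 to 8 rows; each row shifts and turns the commanded pose from where the row before left it; what a row does not reach is not made up. The controller multiplies each number of a shift by 60 mm and each number of a turn by 10 degrees. A row lasts 1/8 s, in which the tool goes at most 62.5 mm and 10.7 degrees, less where a joint would pass 70% of its speed; a pose out of reach is approached as far as the arm can. A call with a number of a shift or a turn outside -1 to 1 is refused whole. A call with a gripper value outside its range is refused whole. The fingers move at their own pace and stop on an object; FORCE is the grip in N (left out, the last holds). Time passes only in rows, so rows that do not move let the fingers close. It gives the time, the measured TCP pose, the force, the opening and the grip force at its end, in the units of the state.
- get_obs(): the state, without advancing time (a new reading comes with each control period).
- grab_frame(name): name is "side" or "top" or "wrist"; returns the picture (384x512x3 uint8, red, green, blue); there is no depth.
- camera_params(name): a dict with "fx", "fy", "cx", "cy" (pixels), "R" (3x3) and "t" (3): a world point X has camera coordinates R X + t. Camera axes: x right, y down, z forward; pixel columns grow to the right and rows downward; lengths in m; the calibration is good to about 2 mm. The wrist camera is an equidistant fisheye: a pixel r from the principal point sees the ray r / f radians off the axis. A picture is of the moment at which its call begins: read the wrist's pose just before it. camera_params takes no time and is no camera call; for the wrist camera it gives the pose at the moment of the call.
- r.hand_in(): hands the job in; it is judged then, once.
The state is a dict: "clock": time; "joints": joint angles; "qvel": joint speeds; "tau": joint torques, N m; "tcp_pos": TCP position; "orientation": TCP orientation; "contact_force": force on the tool from outside, world axes, zero at the start; "moment": the same for the moment, N m; "grip_width": finger opening in m; "gripper_force": force on a finger pad.
Only numpy, scipy, OpenCV 4.12 (cv2) and the standard library are available. Lean on these libraries where they do the work, as an engineer would, in place of code of your own. Each camera call takes 0.05 s, during which the arm holds its last target. There are 200 camera calls.

## Working session

There is one attempt and no reset: what is moved stays moved. The work goes in short steps, Python scripts to look and compute and a shell command to move; the robot and the scene stay as the last step left them, time stands still between calls to the robot, and variables do not carry over. Pictures are saved under pics/ and viewed, at most 18 in all, crops included, and the job is handed in when it is done.

```bash
mkdir -p pics; ls; cat > h.py <<'E'
import numpy as np, cv2, json
from bench import get_obs, grab_frame, camera_params, r
def snap(n,f):
    im=grab_frame(n); cv2.imwrite(f'pics/{f}.png',im[:,:,::-1]); return im
def ray(c,u,v,fish=False):
    x=(u-c['cx'])/c['fx'];y=(v-c['cy'])/c['fy']
    if fish:
        t=np.hypot(x,y); d=np.array([x/t*np.sin(t),y/t*np.sin(t),np.cos(t)]) if t>0 else np.array([0,0,1.])
    else: d=np.array([x,y,1.])
    R=np.array(c['R']); return -R.T@np.array(c['t']), R.T@d
def at(c,u,v,z,fish=False):
    o,d=ray(c,u,v,fish); return (o+d*(z-o[2])/d[2]).round(4)
def proj(c,X,fish=False):
    p=np.array(c['R'])@np.array(X)+np.array(c['t'])
    if fish:
        r_=np.hypot(p[0],p[1]);t=np.arctan2(r_,p[2]);return c['cx']+c['fx']*t*p[0]/r_,c['cy']+c['fy']*t*p[1]/r_
    return c['cx']+c['fx']*p[0]/p[2],c['cy']+c['fy']*p[1]/p[2]
E
python3 - <<'E'
from h import *
a=snap('top','top0');b=snap('side','side0')
cv2.imwrite('pics/top0b.png',cv2.resize(a[:,:,::-1],(800,600),interpolation=cv2.INTER_CUBIC))
for n in('top','side'):
    c=camera_params(n);print(n,{k:np.round(c[k],3).tolist() for k in c})
o=get_obs();print(o['tcp_pos'],o['orientation'],o['clock'])
E
```

```text
pics
top {'fx': 361.438, 'fy': 361.438, 'cx': 254.945, 'cy': 191.984, 'R': [[0.023, -1.0, -0.003], [-0.997, -0.023, -0.072], [0.071, 0.005, -0.997]], 't': [0.063, 0.561, 1.167]}
side {'fx': 477.007, 'fy': 477.007, 'cx': 260.264, 'cy': 200.401, 'R': [[0.991, -0.132, -0.006], [-0.099, -0.709, -0.698], [0.088, 0.693, -0.716]], 't': [-0.548, 0.148, 1.202]}
[ 0.25941517 -0.62259499  0.23042097] [-3.07902258e+00 -6.15893288e-01  6.76363019e-04] 0.1
```

View pics/top0b.png

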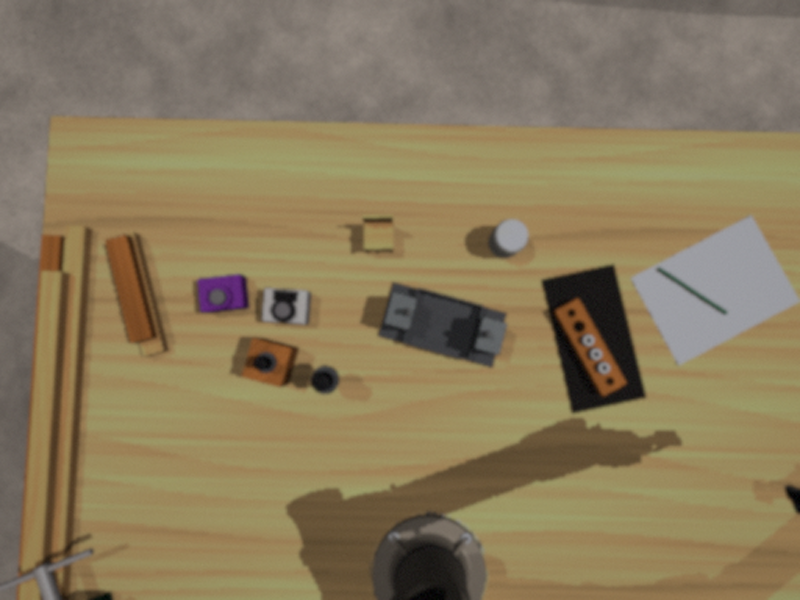

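View pics/side0.png

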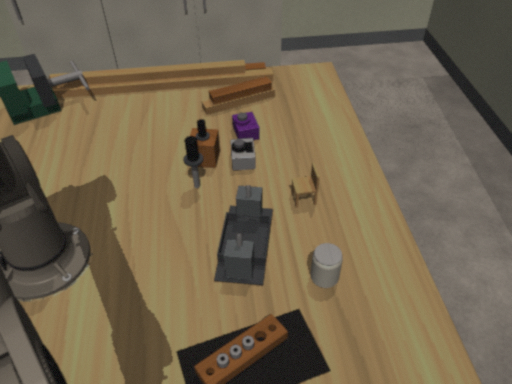

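The top view shows the template on the mat (right), with three bushes and one empty bore near its far-left end. The stand is mid-scene, the holder with the drift is at (268,362), and the grey counter is at (285,306). The drift lookalike stands free at (324,379). I'll enlarge these areas.

```bash
python3 - <<'E'
import cv2,numpy as np
a=cv2.imread('pics/top0.png')
A=cv2.resize(a[165:265,340:420],None,fx=5,fy=5,interpolation=cv2.INTER_CUBIC)   # template
B=cv2.resize(a[170:260,235:335],None,fx=4,fy=4,interpolation=cv2.INTER_CUBIC)   # stand
C=cv2.resize(a[165:260,115:235],None,fx=4,fy=4,interpolation=cv2.INTER_CUBIC)   # holder
o=np.zeros((600,800,3),np.uint8)
o[:500,:400]=A; o[:360,400:800]=B; cv2.imwrite('pics/c1.png',o); 
C=cv2.resize(a[175:255,145:225],None,fx=7,fy=7,interpolation=cv2.INTER_CUBIC);cv2.imwrite('pics/c2.png',C)
E
```

```text
(no output)
```

View pics/c1.png

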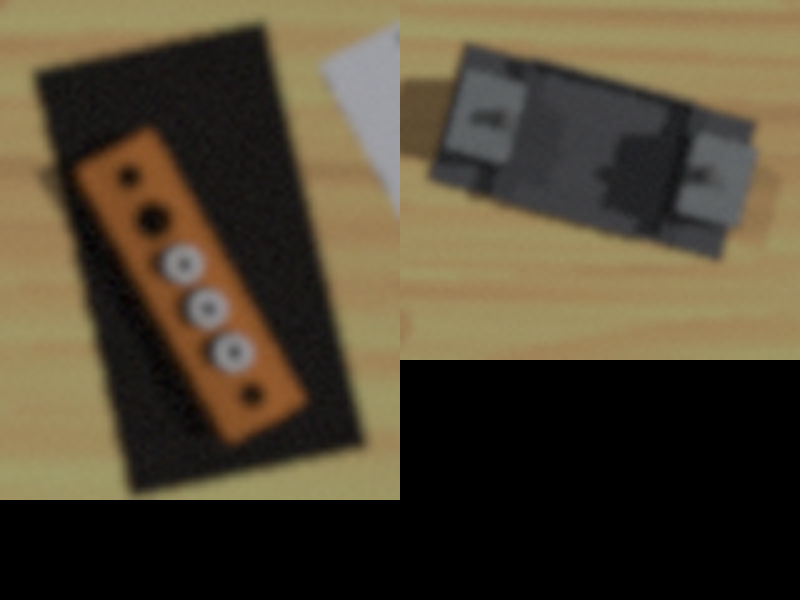

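View pics/c2.png

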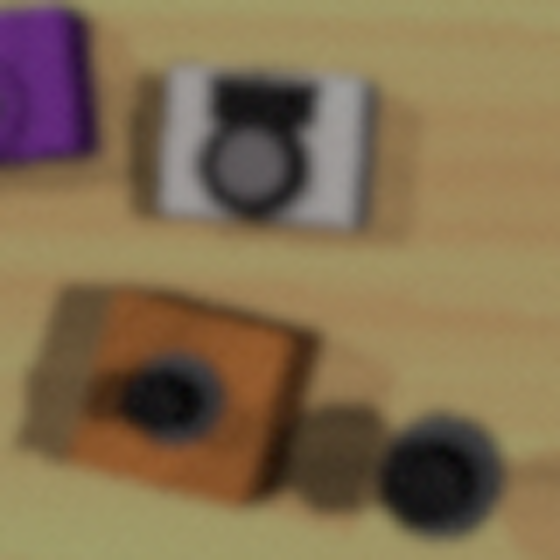

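The crops show the following points:
- **Template crop:** corners (75,168), (152,127), (308,402), (232,445), and locating holes (128,177), (252,395).
- **Stand crop:** pillar tops and pin tips near (497,117) and (704,172).
- **Holder crop:** button (248,165), drift handle top (170,398), block top corners (112,290), (312,335), (245,500), (68,455).

```bash
python3 - <<'E'
from h import *
c=camera_params('top')
def P(x,y,s,ox,oy,z): return at(c,(x+.5)/s-.5+ox,(y+.5)/s-.5+oy,z)
T=lambda x,y,z:P(x,y,5,340,165,z); S=lambda x,y,z:P(x-400,y,4,235,170,z); H=lambda x,y,z:P(x,y,7,145,175,z)
q=[T(x,y,.032) for x,y in[(75,168),(152,127),(308,402),(232,445)]];print('templ corners',q,np.mean(q,0))
h1,h2=T(128,177,.032),T(252,395,.032);d=h1-h2;print('holes',h1,h2,np.linalg.norm(d),np.arctan2(d[0],d[1]),(h1+h2)/2)
print('bush tops',[T(x,y,.0455) for x,y in[(184,263),(209,308),(234,352)]])
m=[T(x,y,.004) for x,y in[(37,73),(263,25),(365,445),(132,492)]];print('mat',m,np.mean(m,0))
L=[S(x,y,.095) for x,y in[(467,68),(530,80),(513,165),(448,152)]];R=[S(x,y,.095) for x,y in[(693,128),(758,144),(740,228),(678,213)]]
print('pillar',np.mean(L,0),np.mean(R,0),L,R)
t1,t2=S(496,117,.115),S(704,173,.115);print('pins',t1,t2,np.linalg.norm(t1-t2))
d=np.mean(L,0)-np.mean(R,0);print('stand ang',np.arctan2(-d[0],d[1]),(np.mean(L,0)+np.mean(R,0))/2)
F=[S(x,y,.0) for x,y in[(465,43),(755,123),(720,260),(430,180)]];print('stand foot',np.mean(F,0),F)
print('button',H(248,165,.074));B=[H(x,y,.085) for x,y in[(112,290),(312,335),(245,500),(68,455)]];print('holder',np.mean(B,0),B)
print('drift',H(168,396,.141),'collar',H(178,398,.091))
print('decoy',H(438,475,.14), 'tin',P(510,237,1.5625,0,0,.09),'chair',P(378,235,1.5625,0,0,.05))
E
```

```text
templ corners [array([ 0.5455, -0.2479,  0.032 ]), array([ 0.5733, -0.2978,  0.032 ]), array([ 0.3983, -0.398 ,  0.032 ]), array([ 0.3698, -0.3492,  0.032 ])] [ 0.471725 -0.323225  0.032   ]
holes [ 0.5404 -0.2823  0.032 ] [ 0.402  -0.3621  0.032 ] 0.1597579418996126 1.047768244470852 [ 0.4712 -0.3222  0.032 ]
bush tops [array([ 0.4855, -0.314 ,  0.0455]), array([ 0.4572, -0.3299,  0.0455]), array([ 0.4297, -0.3458,  0.0455])]
mat [array([ 0.6101, -0.23  ,  0.004 ]), array([ 0.6458, -0.3806,  0.004 ]), array([ 0.3694, -0.4464,  0.004 ]), array([ 0.3352, -0.2936,  0.004 ])] [ 0.490125 -0.33765   0.004   ]
pillar [0.533325 0.0687   0.095   ] [ 0.48985  -0.106625  0.095   ] [array([0.57  , 0.0869, 0.095 ]), array([0.5619, 0.0382, 0.095 ]), array([0.4963, 0.0498, 0.095 ]), array([0.5051, 0.0999, 0.095 ])] [array([ 0.5278, -0.0876,  0.095 ]), array([ 0.5167, -0.1375,  0.095 ]), array([ 0.4523, -0.1244,  0.095 ]), array([ 0.4626, -0.077 ,  0.095 ])]
pins [0.5317 0.0638 0.115 ] [ 0.4932 -0.0935  0.115 ] 0.16194301466874078
stand ang -0.24306533593259755 [ 0.5115875 -0.0189625  0.095    ]
stand foot [ 0.511175 -0.01755   0.      ] [array([0.5992, 0.0905, 0.    ]), array([ 0.5378, -0.1527,  0.    ]), array([ 0.4236, -0.1248,  0.    ]), array([0.4841, 0.1168, 0.    ])]
button [0.5305 0.3099 0.074 ]
holder [0.428025 0.331725 0.085   ] [array([0.4733, 0.3655, 0.085 ]), array([0.4556, 0.2764, 0.085 ]), array([0.3827, 0.3032, 0.085 ]), array([0.4005, 0.3818, 0.085 ])]
drift [0.4297 0.3255 0.141 ] collar [0.4268 0.333  0.091 ]
decoy [0.3995 0.2115 0.14  ] tin [ 0.6855 -0.1434  0.09  ] chair [0.6911 0.1215 0.05  ]
```

Everything agrees with the given sizes: holes 160 mm apart, pins 162 mm apart, holder 80 mm. Template is at (0.4715,-0.3225) with its y axis at 30°; the stand is at (0.5115,-0.018) with its y axis at 76°. Moving above the template.

```bash
python3 -m jog '[{"x":0.505,"y":0.714,"rz":0.106,"jaw":1},{"x":0.505,"y":0.714,"rz":0.106,"jaw":1},{"x":0.505,"y":0.714,"rz":0.106,"jaw":1},{"x":0.505,"y":0.714,"rz":0.106,"jaw":1},{"x":0.505,"y":0.714,"rz":0.106,"jaw":1},{"x":0.505,"y":0.714,"rz":0.106,"jaw":1},{"x":0.505,"y":0.714,"rz":0.106,"jaw":1},{"jaw":1}]'; python3 - <<'E'
from h import *
c=camera_params('wrist');im=snap('wrist','w1');print(get_obs()['tcp_pos'],{k:np.round(c[k],3).tolist() for k in c})
cv2.imwrite('pics/w1b.png',cv2.resize(im[:,:,::-1],(800,600),interpolation=cv2.INTER_CUBIC))
for X in[(.5404,-.2823,.032),(.402,-.3621,.032),(.4715,-.3225,.032)]: print(np.array(proj(c,X,True))*1.5625)
E
```

```text
[ 0.25942576 -0.62266396  0.23054669] {'fx': 297.319, 'fy': 297.319, 'cx': 261.356, 'cy': 189.243, 'R': [[0.385, -0.923, -0.001], [-0.882, -0.368, 0.293], [-0.271, -0.112, -0.956]], 't': [-0.675, -0.037, 0.379]}
[ 176.27377297 -155.21215935]
[175.98956689 -15.67528658]
[174.80927248 -92.27572797]validation failed for argument at $[0]...
```

View pics/w1b.png

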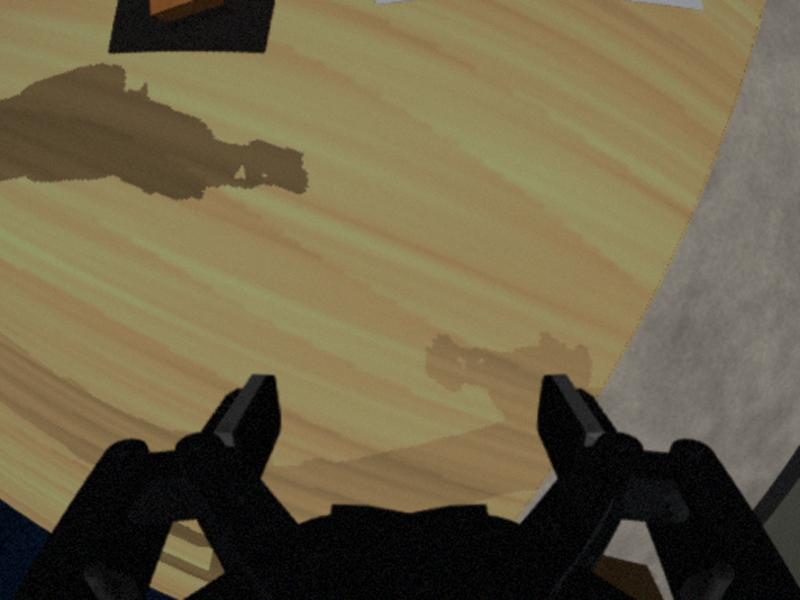

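The wrist view shows the fingers and open bench, so the arm hasn't moved. The rows were refused, probably because every key is required.

```bash
python3 -m jog '[{"rx":0,"ry":0,"rz":0.106,"x":0.505,"y":0.714,"z":0,"jaw":1},{"rx":0,"ry":0,"rz":0.106,"x":0.505,"y":0.714,"z":0,"jaw":1},{"rx":0,"ry":0,"rz":0.106,"x":0.505,"y":0.714,"z":0,"jaw":1},{"rx":0,"ry":0,"rz":0.106,"x":0.505,"y":0.714,"z":0,"jaw":1},{"rx":0,"ry":0,"rz":0.106,"x":0.505,"y":0.714,"z":0,"jaw":1},{"rx":0,"ry":0,"rz":0.106,"x":0.505,"y":0.714,"z":0,"jaw":1},{"rx":0,"ry":0,"rz":0.106,"x":0.505,"y":0.714,"z":0,"jaw":1},{"rx":0,"ry":0,"rz":0,"x":0,"y":0,"z":0,"jaw":1}]'; python3 - <<'E'
from h import *
c=camera_params('wrist');im=snap('wrist','w1')
cv2.imwrite('pics/w1b.png',cv2.resize(im[:,:,::-1],(800,600),interpolation=cv2.INTER_CUBIC))
for X in[(.5404,-.2823,.032),(.402,-.3621,.032),(.4715,-.3225,.032)]: print(np.array(proj(c,X,True))*1.5625)
E
```

```text
clock: 1.15
tcp_pos: [0.4748, -0.3181, 0.2313]
orientation: [-3.029, -0.827, -0.003]
contact_force: [-0.2, -0.1, -1.1]
grip_width: 0.0855
gripper_force: 0.0
[411.10044984 160.02451144]
[408.75957901 362.82190407]
[410.4331802  266.43883881]
```

View pics/w1b.png

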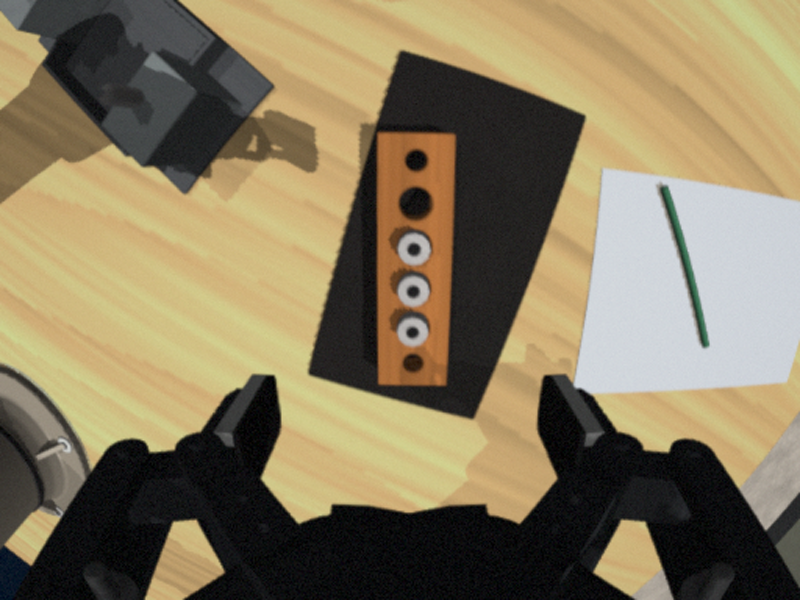

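The template sits on the mat as estimated, with its holes at (416,160) and (413,362), about 4 px right of the prediction. Next I'll compute the wrist estimate.

```bash
python3 - <<'E'
from h import *
c=camera_params('wrist');o=get_obs();print(o['tcp_pos'].round(4),o['orientation'].round(4))
f=lambda u,v,z:at(c,(u+.5)/1.5625-.5,(v+.5)/1.5625-.5,z,True)
a,b=f(416,160,.032),f(413,362.5,.032);d=a-b;print(a,b,np.linalg.norm(d),np.degrees(np.arctan2(d[1],d[0])),(a+b)/2)
from scipy.spatial.transform import Rotation as R
M=R.from_rotvec(o['orientation']).as_matrix();print(M.round(4)); print('tool y ang',np.degrees(np.arctan2(M[1,1],M[0,1])))
E
```

```text
[ 0.4729 -0.3211  0.2311] [-3.0318e+00 -8.2080e-01 -2.0000e-04]
[ 0.5403 -0.2886  0.032 ] [ 0.4017 -0.3675  0.032 ] 0.15948407444005183 29.651304512064925 [ 0.471   -0.32805  0.032  ]
[[ 8.634e-01  5.045e-01 -0.000e+00]
 [ 5.045e-01 -8.634e-01  6.000e-04]
 [ 3.000e-04 -6.000e-04 -1.000e+00]]
tool y ang -59.70352885559106
```

```bash
python3 -m jog '[{"rx":0,"ry":0,"rz":0,"x":0,"y":-0.02,"z":-0.8,"jaw":1},{"rx":0,"ry":0,"rz":0,"x":0,"y":0,"z":-0.8,"jaw":1},{"rx":0,"ry":0,"rz":0,"x":0,"y":0,"z":-0.8,"jaw":1},{"rx":0,"ry":0,"rz":0,"x":0,"y":0,"z":-0.8,"jaw":1},{"rx":0,"ry":0,"rz":0,"x":0,"y":0,"z":-0.4,"jaw":1},{"rx":0,"ry":0,"rz":0,"x":0,"y":0,"z":-0.1,"jaw":1},{"rx":0,"ry":0,"rz":0,"x":0,"y":0,"z":0,"jaw":1}]'
python3 -m jog '[{"rx":0,"ry":0,"rz":0,"x":0,"y":0,"z":0,"jaw":-0.1},{"rx":0,"ry":0,"rz":0,"x":0,"y":0,"z":0,"jaw":-0.1},{"rx":0,"ry":0,"rz":0,"x":0,"y":0,"z":0,"jaw":-0.1},{"rx":0,"ry":0,"rz":0,"x":0,"y":0,"z":0,"jaw":-0.1}]' 60
```

```text
clock: 2.08
tcp_pos: [0.4714, -0.3254, 0.0096]
orientation: [3.034, 0.812, -0.0]
contact_force: [0.3, -0.4, 0.8]
grip_width: 0.0851
gripper_force: 0.0
clock: 2.58
tcp_pos: [0.4724, -0.3249, 0.0108]
orientation: [3.033, 0.813, 0.002]
contact_force: [-1.5, -0.2, 6.3]
grip_width: 0.0547
gripper_force: 64.3
```

```bash
python3 -m jog '[{"rx":0,"ry":0,"rz":0,"x":0,"y":0,"z":0.2,"jaw":-0.2},{"rx":0,"ry":0,"rz":0,"x":0,"y":0,"z":0.6,"jaw":-0.2},{"rx":0,"ry":0,"rz":0,"x":0,"y":0,"z":0.8,"jaw":-0.2},{"rx":0,"ry":0,"rz":0,"x":0,"y":0,"z":0.8,"jaw":-0.2},{"rx":0,"ry":0,"rz":0,"x":0,"y":0,"z":0.5,"jaw":-0.2},{"rx":0,"ry":0,"rz":0,"x":0,"y":0,"z":0,"jaw":-0.2}]' 90
python3 -m jog '[{"rx":0,"ry":0,"rz":0.58,"x":0.08,"y":0.65,"z":0,"jaw":-0.2},{"rx":0,"ry":0,"rz":0.58,"x":0.08,"y":0.65,"z":0,"jaw":-0.2},{"rx":0,"ry":0,"rz":0.58,"x":0.08,"y":0.65,"z":0,"jaw":-0.2},{"rx":0,"ry":0,"rz":0.58,"x":0.08,"y":0.65,"z":0,"jaw":-0.2},{"rx":0,"ry":0,"rz":0.58,"x":0.08,"y":0.65,"z":0,"jaw":-0.2},{"rx":0,"ry":0,"rz":0.58,"x":0.08,"y":0.65,"z":0,"jaw":-0.2},{"rx":0,"ry":0,"rz":0.58,"x":0.08,"y":0.65,"z":0,"jaw":-0.2},{"rx":0,"ry":0,"rz":0.58,"x":0.1,"y":0.55,"z":0,"jaw":-0.2}]'
python3 -m jog '[{"rx":0,"ry":0,"rz":0,"x":0,"y":0,"z":0,"jaw":-0.2},{"rx":0,"ry":0,"rz":0,"x":0,"y":0,"z":0,"jaw":-0.2}]'
python3 - <<'E'
from h import *
a=snap('wrist','w2');b=snap('top','t2')
A=cv2.resize(a[:,:,::-1],(800,600),interpolation=cv2.INTER_CUBIC);cv2.imwrite('pics/w2b.png',A)
E
```

```text
clock: 3.32
tcp_pos: [0.4728, -0.325, 0.1858]
orientation: [3.031, 0.813, 0.006]
contact_force: [0.4, -0.2, -5.5]
grip_width: 0.0543
gripper_force: 97.1
clock: 4.32
tcp_pos: [0.5098, -0.0145, 0.1822]
orientation: [-2.457, -1.954, 0.002]
contact_force: [0.5, -0.9, -6.0]
grip_width: 0.054
gripper_force: 97.2
clock: 4.58
tcp_pos: [0.5102, -0.0175, 0.1824]
orientation: [-2.465, -1.946, 0.003]
contact_force: [-0.4, 0.0, -4.5]
grip_width: 0.0541
gripper_force: 97.2
```

View pics/w2b.png

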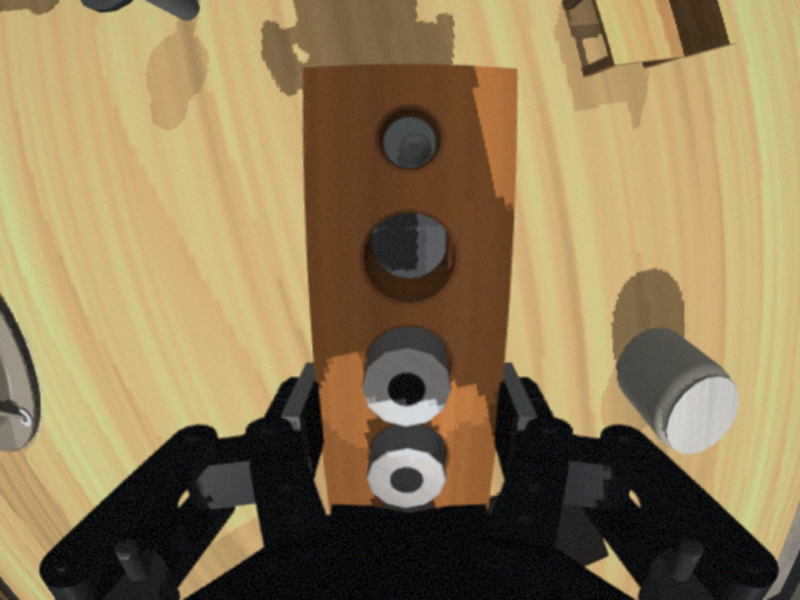

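The template is held level. The far pin shows through the far locating hole at about (412,148). I'll zoom in there, and on the top view too.

```bash
python3 - <<'E'
import cv2,numpy as np
a=cv2.imread('pics/w2.png');t=cv2.imread('pics/t2.png')
A=cv2.resize(a[60:120,225:300],None,fx=8,fy=8,interpolation=cv2.INTER_CUBIC)
A=cv2.convertScaleAbs(A,alpha=1.8)
B=cv2.resize(t[170:260,235:335],None,fx=2,fy=6,interpolation=cv2.INTER_CUBIC)
B=cv2.resize(t[170:255,260:305],None,fx=4,fy=5.6,interpolation=cv2.INTER_CUBIC)
o=np.zeros((480,800,3),np.uint8);o[:,:600]=A;o[:476,600:780]=B;cv2.imwrite('pics/c3.png',o)
E
```

```text
(no output)
```

View pics/c3.png

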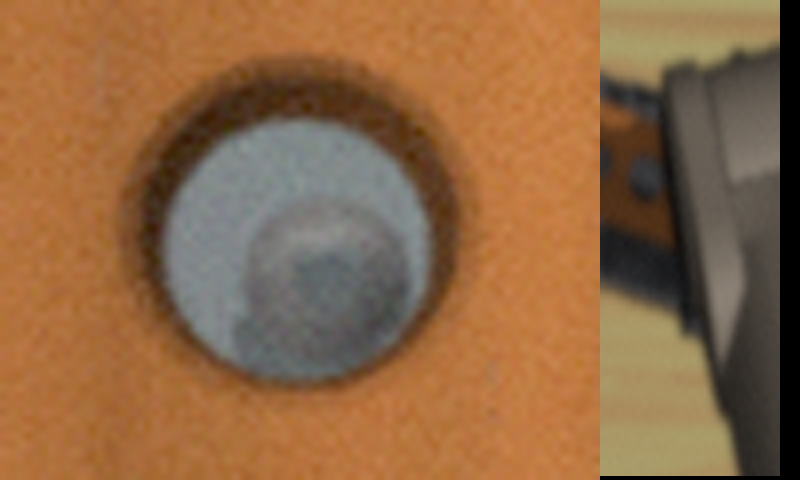

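The crop shows the hole's top rim centred at (293,222), its bottom rim at (298,252), and the pin's flat tip at (325,278).

```bash
python3 - <<'E'
from h import *
from scipy.spatial.transform import Rotation as R
c=camera_params('wrist');o=get_obs();M=R.from_rotvec(o['orientation']).as_matrix();p=o['tcp_pos'];print(p.round(4),M.round(4).tolist())
ya=M[:,0]*1;ya=ya if ya[1]>0 else -ya; xa=np.array([ya[1],-ya[0],0])
print('tool x dir deg',np.degrees(np.arctan2(ya[1],ya[0])))
f=lambda x,y,z:at(c,(x+.5)/8-.5+225,(y+.5)/8-.5+60,z,True)
zb=p[2]-.0068
T=f(293,222,zb+.028);B=f(298,252,zb);P=f(325,278,.135)
w=[np.linalg.norm(f(125,222,zb+.028)-f(460,222,zb+.028)),np.linalg.norm(f(163,252,zb)-f(432,252,zb))]
print('rim widths',w,'T',T,'B',B,'pin',P)
# centre line: edges of template top in 800-view at far end
g=lambda x,y,z:at(c,(x+.5)/1.5625-.5,(y+.5)/1.5625-.5,z,True)
L,Rr=g(303,67,zb+.028),g(517,69,zb+.028);print('far edge',L,Rr,np.linalg.norm(L-Rr))
for z in (zb+.028,): 
  b=[g(409,138,z),g(409,256,z)];print('bore dist',np.linalg.norm(b[0]-b[1]),b)
L2,R2=g(315,350,z),g(507,350,z);m1=(L+Rr)/2;m2=(L2+R2)/2;print('near',L2,R2);d=m1-m2;print('axis deg',np.degrees(np.arctan2(d[1],d[0])))
E
```

```text
[ 0.5105 -0.0188  0.1827] [[0.2347, 0.9721, -0.0014], [0.9721, -0.2347, -0.0004], [-0.0008, -0.0013, -1.0]]
tool x dir deg 76.42549922682494
rim widths [np.float64(0.016760071598892392), np.float64(0.01666283289239857)] T [0.5307 0.0596 0.2039] B [0.5308 0.0589 0.1759] pin [0.5328 0.0576 0.135 ]
far edge [0.5087 0.085  0.2039] [0.5626 0.0715 0.2039] 0.05556491698904979
bore dist 0.03116696969549654 [array([0.5307, 0.0592, 0.2039]), array([0.5234, 0.0289, 0.2039])]
near [0.4906 0.0086 0.2039] [ 0.5445 -0.0045  0.2039]
axis deg 76.63800215557109
```

```bash
python3 -m jog '[{"rx":0,"ry":0,"rz":-0.04,"x":0.025,"y":-0.012,"z":-0.25,"jaw":-0.2},{"rx":0,"ry":0,"rz":0,"x":0,"y":0,"z":-0.3,"jaw":-0.2},{"rx":0,"ry":0,"rz":0,"x":0,"y":0,"z":0,"jaw":-0.2},{"rx":0,"ry":0,"rz":0,"x":0,"y":0,"z":0,"jaw":-0.2}]'
python3 - <<'E'
from h import *
a=snap('wrist','w3');o=get_obs();c=camera_params('wrist');print(o['tcp_pos'],o['orientation'])
A=cv2.resize(a[60:120,225:300,::-1],None,fx=8,fy=8,interpolation=cv2.INTER_CUBIC)
cv2.imwrite('pics/c4.png',cv2.convertScaleAbs(A,alpha=1.8))
E
```

```text
clock: 5.18
tcp_pos: [0.5129, -0.0193, 0.1503]
orientation: [-2.475, -1.934, -0.0]
contact_force: [0.3, -0.0, -4.6]
grip_width: 0.0536
gripper_force: 97.2
[ 0.5132485  -0.01923986  0.15065696] [2.47505671e+00 1.93420757e+00 1.09108453e-03]
```

View pics/c4.png

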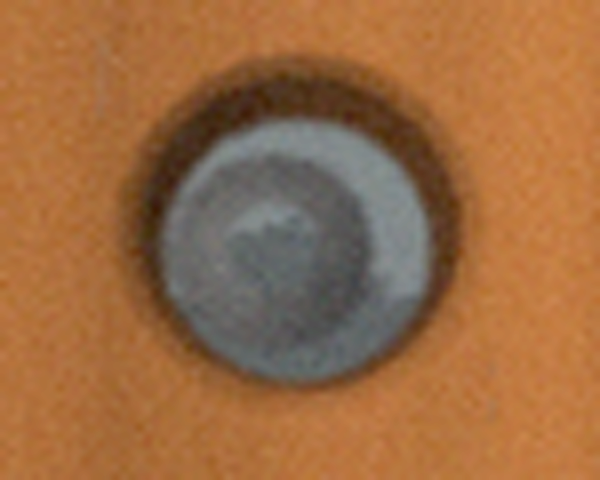

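The pin tip is now at about (266,240), left of the bottom rim centre (298,252). Working out the offset.

```bash
python3 - <<'E'
from h import *
c=camera_params('wrist');p=get_obs()['tcp_pos']
f=lambda x,y,z:at(c,(x+.5)/8-.5+225,(y+.5)/8-.5+60,z,True)
zb=p[2]-.0068
print('B',f(298,252,zb),'T',f(293,222,zb+.028),'pin tip',f(266,240,.135),'sil',f(268,250,.127))
E
```

```text
B [0.5341 0.0583 0.1439] T [0.5339 0.059  0.1719] pin tip [0.5323 0.0599 0.135 ] sil [0.5323 0.0595 0.127 ]
```

```bash
python3 -m jog '[{"rx":0,"ry":0,"rz":0,"x":-0.03,"y":0.02,"z":0,"jaw":-0.2},{"rx":0,"ry":0,"rz":0,"x":0,"y":0,"z":0,"jaw":-0.2},{"rx":0,"ry":0,"rz":0,"x":0,"y":0,"z":-0.12,"jaw":-0.2},{"rx":0,"ry":0,"rz":0,"x":0,"y":0,"z":-0.12,"jaw":-0.2},{"rx":0,"ry":0,"rz":0,"x":0,"y":0,"z":-0.1,"jaw":-0.2},{"rx":0,"ry":0,"rz":0,"x":0,"y":0,"z":0,"jaw":-0.2}]'
python3 - <<'E'
from h import *
a=snap('wrist','w4');o=get_obs();print(o['tcp_pos'],o['moment'])
A=cv2.resize(a[60:120,225:300,::-1],None,fx=8,fy=8,interpolation=cv2.INTER_CUBIC)
cv2.imwrite('pics/c5.png',cv2.convertScaleAbs(A,alpha=1.8))
E
```

```text
clock: 5.98
tcp_pos: [0.5107, -0.0179, 0.1292]
orientation: [-2.474, -1.935, 0.001]
contact_force: [0.8, -0.6, -5.2]
grip_width: 0.0539
gripper_force: 97.2
[ 0.51089582 -0.01790484  0.12960441] [ 0.014184   -0.04994307  0.0192837 ]
```

No contact force with the pins about 12 mm into the holes, so I'll keep lowering.

```bash
python3 -m jog '[{"rx":0,"ry":0,"rz":0,"x":0,"y":0,"z":-0.1,"jaw":-0.2},{"rx":0,"ry":0,"rz":0,"x":0,"y":0,"z":-0.1,"jaw":-0.2},{"rx":0,"ry":0,"rz":0,"x":0,"y":0,"z":-0.1,"jaw":-0.2},{"rx":0,"ry":0,"rz":0,"x":0,"y":0,"z":-0.08,"jaw":-0.2},{"rx":0,"ry":0,"rz":0,"x":0,"y":0,"z":0,"jaw":-0.2}]'; python3 -m jog '[{"rx":0,"ry":0,"rz":0,"x":0,"y":0,"z":-0.05,"jaw":-0.2},{"rx":0,"ry":0,"rz":0,"x":0,"y":0,"z":0,"jaw":-0.2}]'
```

```text
clock: 6.65
tcp_pos: [0.5108, -0.0179, 0.1067]
orientation: [-2.474, -1.935, 0.001]
contact_force: [-0.3, -0.4, -5.6]
grip_width: 0.0541
gripper_force: 97.2
clock: 6.9
tcp_pos: [0.5109, -0.0179, 0.104]
orientation: [-2.475, -1.935, 0.0]
contact_force: [-0.5, 0.2, -5.1]
grip_width: 0.054
gripper_force: 97.2
```

```bash
python3 -m jog '[{"rx":0,"ry":0,"rz":0,"x":0,"y":0,"z":-0.03,"jaw":-0.2},{"rx":0,"ry":0,"rz":0,"x":0,"y":0,"z":0,"jaw":-0.2}]';python3 -m jog '[{"rx":0,"ry":0,"rz":0,"x":0,"y":0,"z":-0.02,"jaw":-0.2},{"rx":0,"ry":0,"rz":0,"x":0,"y":0,"z":0,"jaw":-0.2}]'
```

```text
clock: 7.15
tcp_pos: [0.511, -0.0179, 0.1022]
orientation: [-2.475, -1.935, 0.0]
contact_force: [-0.8, -0.2, -5.2]
grip_width: 0.0538
gripper_force: 97.2
clock: 7.4
tcp_pos: [0.5111, -0.0179, 0.102]
orientation: [2.475, 1.935, -0.0]
contact_force: [-4.3, -0.2, 5.6]
grip_width: 0.0535
gripper_force: 98.4
```

It is seated: the upward load appeared at z = 0.102, which matches the expected home height. Releasing, rising and going over to the holder.

```bash
python3 -m jog '[{"rx":0,"ry":0,"rz":0,"x":0,"y":0,"z":0,"jaw":0.8},{"rx":0,"ry":0,"rz":0,"x":0,"y":0,"z":0,"jaw":0.8},{"rx":0,"ry":0,"rz":0,"x":0,"y":0,"z":0,"jaw":0.8},{"rx":0,"ry":0,"rz":0,"x":0,"y":0,"z":0,"jaw":0.8},{"rx":0,"ry":0,"rz":0,"x":0,"y":0,"z":0.4,"jaw":0.8},{"rx":0,"ry":0,"rz":0,"x":0,"y":0,"z":0.8,"jaw":0.8},{"rx":0,"ry":0,"rz":0,"x":0,"y":0,"z":0.8,"jaw":0.8},{"rx":0,"ry":0,"rz":0,"x":0,"y":0,"z":0.4,"jaw":0.8}]' 40
python3 -m jog '[{"rx":0,"ry":0,"rz":0,"x":-0.2,"y":0.83,"z":0,"jaw":0.8},{"rx":0,"ry":0,"rz":0,"x":-0.2,"y":0.83,"z":0,"jaw":0.8},{"rx":0,"ry":0,"rz":0,"x":-0.2,"y":0.83,"z":0,"jaw":0.8},{"rx":0,"ry":0,"rz":0,"x":-0.2,"y":0.83,"z":0,"jaw":0.8},{"rx":0,"ry":0,"rz":0,"x":-0.2,"y":0.83,"z":0,"jaw":0.8},{"rx":0,"ry":0,"rz":0,"x":-0.2,"y":0.83,"z":0,"jaw":0.8},{"rx":0,"ry":0,"rz":0,"x":-0.2,"y":0.83,"z":0,"jaw":0.8},{"rx":0,"ry":0,"rz":0,"x":0,"y":0,"z":0,"jaw":0.8}]'
python3 -m jog '[{"rx":0,"ry":0,"rz":0,"x":0,"y":0,"z":0,"jaw":0.8}]'
python3 - <<'E'
from h import *
a=snap('wrist','w6');b=snap('top','t6');o=get_obs();c=camera_params('wrist');print(o['tcp_pos'],o['orientation'],o['joints'].round(2))
A=cv2.resize(a[:,:,::-1],(640,480),interpolation=cv2.INTER_CUBIC)
B=cv2.resize(b[170:260,245:325,::-1],None,fx=2,fy=2,interpolation=cv2.INTER_CUBIC)
o=np.zeros((480,800,3),np.uint8);o[:,:640]=A;o[:180,640:]=B;cv2.imwrite('pics/c6.png',o)
for X in[(.428,.3317,.141),(.428,.3317,.091),(.5305,.31,.074)]: print(np.array(proj(c,X,True))*1.25)
E
```

```text
clock: 8.4
tcp_pos: [0.5121, -0.0178, 0.2479]
orientation: [2.473, 1.934, 0.005]
contact_force: [0.1, 0.6, -0.9]
grip_width: 0.0768
gripper_force: 0.0
clock: 9.4
tcp_pos: [0.4247, 0.3353, 0.2454]
orientation: [-2.466, -1.943, -0.002]
contact_force: [0.3, -0.7, 0.4]
grip_width: 0.0772
gripper_force: 0.0
clock: 9.52
tcp_pos: [0.4271, 0.33, 0.2448]
orientation: [2.475, 1.935, -0.001]
contact_force: [1.0, -0.6, -0.0]
grip_width: 0.0769
gripper_force: 0.0
[0.42774501 0.32905427 0.24488439] [ 2.47642064e+00  1.93163032e+00 -9.75085026e-04] [-0.24  0.31 -0.65  1.83  0.21  1.07 -1.21]
[324.00985241 232.44813786]
[324.32054259 215.10361577]
[441.92654138 206.97287366]
```

View pics/c6.png

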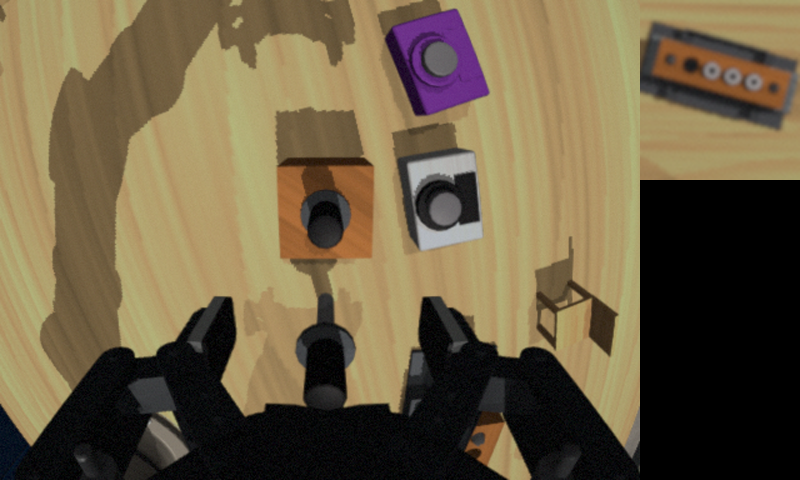

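The top inset shows the template home on the stand. The drift is within about 2 mm of the estimate, with its handle top at (327,233). Descending and gripping.

```bash
python3 -m jog '[{"rx":0,"ry":0,"rz":0,"x":0.03,"y":0.04,"z":-0.6,"jaw":0.8},{"rx":0,"ry":0,"rz":0,"x":0,"y":0,"z":-0.8,"jaw":0.8},{"rx":0,"ry":0,"rz":0,"x":0,"y":0,"z":-0.65,"jaw":0.8},{"rx":0,"ry":0,"rz":0,"x":0,"y":0,"z":-0.32,"jaw":0.8},{"rx":0,"ry":0,"rz":0,"x":0,"y":0,"z":0,"jaw":0.8},{"rx":0,"ry":0,"rz":0,"x":0,"y":0,"z":0,"jaw":0.8}]'
python3 -m jog '[{"rx":0,"ry":0,"rz":0,"x":0,"y":0,"z":0,"jaw":0},{"rx":0,"ry":0,"rz":0,"x":0,"y":0,"z":0,"jaw":-0.6},{"rx":0,"ry":0,"rz":0,"x":0,"y":0,"z":0,"jaw":-0.8},{"rx":0,"ry":0,"rz":0,"x":0,"y":0,"z":0,"jaw":-0.8},{"rx":0,"ry":0,"rz":0,"x":0,"y":0,"z":0,"jaw":-0.8},{"rx":0,"ry":0,"rz":0,"x":0,"y":0,"z":0,"jaw":-0.8}]' 90
```

```text
clock: 10.38
tcp_pos: [0.4298, 0.3337, 0.1044]
orientation: [2.475, 1.934, 0.004]
contact_force: [0.0, 0.1, -0.0]
grip_width: 0.0771
gripper_force: 0.0
clock: 11.12
tcp_pos: [0.4289, 0.3334, 0.1037]
orientation: [2.475, 1.935, 0.001]
contact_force: [-0.4, -0.7, 5.5]
grip_width: 0.0244
gripper_force: 87.8
```

Gripped: width 24 mm with 88 N on the pad. Lifting, then moving over the +16 bush, keeping clear of the lookalike.

```bash
python3 -m jog '[{"rx":0,"ry":0,"rz":0,"x":0,"y":0,"z":0.2,"jaw":-0.8},{"rx":0,"ry":0,"rz":0,"x":0,"y":0,"z":0.7,"jaw":-0.8},{"rx":0,"ry":0,"rz":0,"x":0,"y":0,"z":0.8,"jaw":-0.8},{"rx":0,"ry":0,"rz":0,"x":0,"y":0,"z":0.8,"jaw":-0.8},{"rx":0,"ry":0,"rz":0,"x":0,"y":0,"z":0.25,"jaw":-0.8},{"rx":0,"ry":0,"rz":0,"x":0,"y":0,"z":0,"jaw":-0.8}]'
python3 -m jog '[{"rx":0,"ry":0,"rz":0,"x":0.6,"y":-0.2,"z":0,"jaw":-0.8},{"rx":0,"ry":0,"rz":0,"x":0.6,"y":-0.2,"z":0,"jaw":-0.8},{"rx":0,"ry":0,"rz":0,"x":0.04,"y":-0.86,"z":0,"jaw":-0.8},{"rx":0,"ry":0,"rz":0,"x":0.04,"y":-0.86,"z":0,"jaw":-0.8},{"rx":0,"ry":0,"rz":0,"x":0.04,"y":-0.86,"z":0,"jaw":-0.8},{"rx":0,"ry":0,"rz":0,"x":0.04,"y":-0.86,"z":0,"jaw":-0.8},{"rx":0,"ry":0,"rz":0,"x":0.04,"y":-0.86,"z":0,"jaw":-0.8},{"rx":0,"ry":0,"rz":0,"x":0.04,"y":-0.86,"z":0,"jaw":-0.8}]'
python3 -m jog '[{"rx":0,"ry":0,"rz":0,"x":0,"y":0,"z":0,"jaw":-0.8},{"rx":0,"ry":0,"rz":0,"x":0,"y":0,"z":-0.2,"jaw":-0.8},{"rx":0,"ry":0,"rz":0,"x":0,"y":0,"z":0,"jaw":-0.8}]'
python3 - <<'E'
from h import *
a=snap('wrist','w7');b=snap('side','s7');o=get_obs();c=camera_params('wrist');print(o['tcp_pos'])
A=a[130:370,120:400,::-1];B=b[160:310,190:300,::-1]
o=np.zeros((480,800,3),np.uint8);o[:,:560]=cv2.resize(A,(560,480),interpolation=cv2.INTER_CUBIC);o[:327,560:]=cv2.resize(B,(240,327),interpolation=cv2.INTER_CUBIC);cv2.imwrite('pics/c7.png',o)
p=get_obs()['tcp_pos']
for X in[(.5154,-.0025,.1365),(.5076,-.0335,.1365),p+[0,-.001,-.0937]]: print(((np.array(proj(c,X,True))-[120,130])*2).round(1))
E
```

```text
clock: 11.88
tcp_pos: [0.4289, 0.333, 0.2682]
orientation: [2.475, 1.934, 0.002]
contact_force: [0.0, -0.1, -2.9]
grip_width: 0.0241
gripper_force: 88.5
clock: 12.88
tcp_pos: [0.5137, -0.0026, 0.2653]
orientation: [-2.473, -1.933, 0.005]
contact_force: [0.7, -0.0, -2.2]
grip_width: 0.0243
gripper_force: 88.8
clock: 13.25
tcp_pos: [0.5138, 0.0009, 0.2537]
orientation: [-2.47, -1.937, 0.004]
contact_force: [-0.2, 0.4, -3.6]
grip_width: 0.0244
gripper_force: 88.8
[0.51477328 0.00084631 0.25511272]
[283.1 115. ]
[282.7 179.3]
[280.3 127.3]
```

View pics/c7.png

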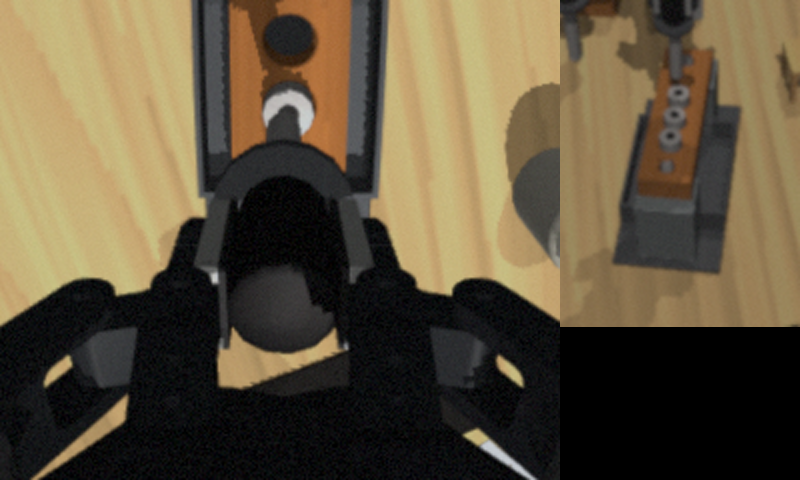

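The drift's tip is just over the +16 bush at (288,112), about 4 mm too far in +y relative to the bush centre (290,115). Correcting that and pushing slowly.

```bash
python3 -m jog '[{"rx":0,"ry":0,"rz":0,"x":0,"y":-0.065,"z":-0.2,"jaw":-0.8},{"rx":0,"ry":0,"rz":0,"x":0,"y":0,"z":-0.1,"jaw":-0.8},{"rx":0,"ry":0,"rz":0,"x":0,"y":0,"z":0,"jaw":-0.8},{"rx":0,"ry":0,"rz":0,"x":0,"y":0,"z":-0.1,"jaw":-0.8},{"rx":0,"ry":0,"rz":0,"x":0,"y":0,"z":-0.1,"jaw":-0.8},{"rx":0,"ry":0,"rz":0,"x":0,"y":0,"z":-0.1,"jaw":-0.8}]' 110
python3 -m jog '[{"rx":0,"ry":0,"rz":0,"x":0,"y":0,"z":-0.1,"jaw":-0.8},{"rx":0,"ry":0,"rz":0,"x":0,"y":0,"z":-0.1,"jaw":-0.8},{"rx":0,"ry":0,"rz":0,"x":0,"y":0,"z":-0.1,"jaw":-0.8}]'
```

```text
clock: 14.1
tcp_pos: [0.5156, -0.0043, 0.2201]
orientation: [2.474, 1.935, 0.001]
contact_force: [-1.6, -0.4, 2.4]
grip_width: 0.0244
gripper_force: 107.9
clock: 14.48
tcp_pos: [0.5156, -0.0044, 0.2017]
orientation: [2.475, 1.935, 0.001]
contact_force: [-0.1, 0.7, 2.1]
grip_width: 0.0239
gripper_force: 107.9
```

```bash
python3 -m jog '[{"rx":0,"ry":0,"rz":0,"x":0,"y":0,"z":-0.1,"jaw":-0.8},{"rx":0,"ry":0,"rz":0,"x":0,"y":0,"z":-0.1,"jaw":-0.8},{"rx":0,"ry":0,"rz":0,"x":0,"y":0,"z":-0.08,"jaw":-0.8},{"rx":0,"ry":0,"rz":0,"x":0,"y":0,"z":0,"jaw":-0.8}]'
```

```text
clock: 14.98
tcp_pos: [0.5147, -0.0045, 0.1844]
orientation: [-2.474, -1.934, 0.002]
contact_force: [-0.1, -0.0, -2.1]
grip_width: 0.024
gripper_force: 107.9
```

It fell free, as the force went back to the drift's weight. On to the −48 bush.

```bash
python3 -m jog '[{"rx":0,"ry":0,"rz":0,"x":0,"y":0,"z":0.4,"jaw":-0.8},{"rx":0,"ry":0,"rz":0,"x":0,"y":0,"z":0.7,"jaw":-0.8},{"rx":0,"ry":0,"rz":0,"x":0,"y":0,"z":0,"jaw":-0.8},{"rx":0,"ry":0,"rz":0,"x":-0.13,"y":-0.517,"z":0,"jaw":-0.8},{"rx":0,"ry":0,"rz":0,"x":-0.13,"y":-0.517,"z":0,"jaw":-0.8},{"rx":0,"ry":0,"rz":0,"x":0,"y":0,"z":0,"jaw":-0.8},{"rx":0,"ry":0,"rz":0,"x":0,"y":0,"z":0,"jaw":-0.8}]'
python3 - <<'E'
from h import *
a=snap('wrist','w8');b=snap('side','s8');print(get_obs()['tcp_pos'])
A=a[130:370,120:400,::-1];B=b[160:310,190:300,::-1]
o=np.zeros((480,800,3),np.uint8);o[:,:560]=cv2.resize(A,(560,480),interpolation=cv2.INTER_CUBIC);o[:327,560:]=cv2.resize(B,(240,327),interpolation=cv2.INTER_CUBIC);cv2.imwrite('pics/c8.png',o)
E
```

```text
clock: 15.85
tcp_pos: [0.4994, -0.0659, 0.2505]
orientation: [-2.474, -1.935, 0.0]
contact_force: [0.4, 0.5, -3.0]
grip_width: 0.0238
gripper_force: 108.3
[ 0.49966471 -0.06533462  0.25079342]
```

View pics/c8.png

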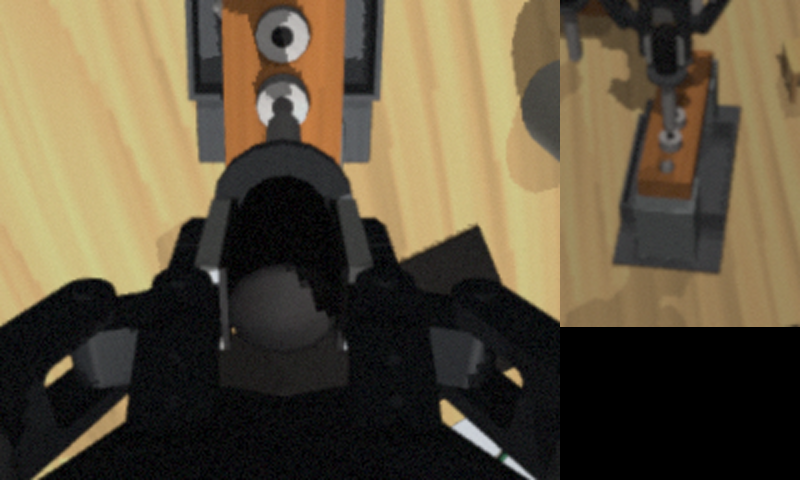

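The tip stands over the −48 bush at (284,106), and the +16 bore is now empty. Pushing.

```bash
python3 -m jog '[{"rx":0,"ry":0,"rz":0,"x":0,"y":0,"z":-0.25,"jaw":-0.8},{"rx":0,"ry":0,"rz":0,"x":0,"y":0,"z":-0.1,"jaw":-0.8},{"rx":0,"ry":0,"rz":0,"x":0,"y":0,"z":-0.1,"jaw":-0.8},{"rx":0,"ry":0,"rz":0,"x":0,"y":0,"z":-0.1,"jaw":-0.8},{"rx":0,"ry":0,"rz":0,"x":0,"y":0,"z":-0.1,"jaw":-0.8},{"rx":0,"ry":0,"rz":0,"x":0,"y":0,"z":-0.1,"jaw":-0.8}]'
python3 -m jog '[{"rx":0,"ry":0,"rz":0,"x":0,"y":0,"z":-0.1,"jaw":-0.8},{"rx":0,"ry":0,"rz":0,"x":0,"y":0,"z":-0.1,"jaw":-0.8},{"rx":0,"ry":0,"rz":0,"x":0,"y":0,"z":-0.1,"jaw":-0.8},{"rx":0,"ry":0,"rz":0,"x":0,"y":0,"z":-0.06,"jaw":-0.8},{"rx":0,"ry":0,"rz":0,"x":0,"y":0,"z":0,"jaw":-0.8},{"rx":0,"ry":0,"rz":0,"x":0,"y":0,"z":0,"jaw":-0.8}]'
```

```text
clock: 16.7
tcp_pos: [0.4996, -0.0664, 0.2058]
orientation: [-2.475, -1.935, -0.0]
contact_force: [-2.2, 0.7, 2.4]
grip_width: 0.0237
gripper_force: 107.9
clock: 17.45
tcp_pos: [0.4998, -0.0664, 0.1847]
orientation: [2.475, 1.935, 0.001]
contact_force: [-1.1, -0.1, -2.3]
grip_width: 0.0235
gripper_force: 108.0
```

Free again. Next is the −16 bush.

```bash
python3 -m jog '[{"rx":0,"ry":0,"rz":0,"x":0,"y":0,"z":0.4,"jaw":-0.8},{"rx":0,"ry":0,"rz":0,"x":0,"y":0,"z":0.65,"jaw":-0.8},{"rx":0,"ry":0,"rz":0,"x":0,"y":0,"z":0,"jaw":-0.8},{"rx":0,"ry":0,"rz":0,"x":0.13,"y":0.517,"z":0,"jaw":-0.8},{"rx":0,"ry":0,"rz":0,"x":0,"y":0,"z":0,"jaw":-0.8},{"rx":0,"ry":0,"rz":0,"x":0,"y":0,"z":0,"jaw":-0.8}]'
python3 -m jog '[{"rx":0,"ry":0,"rz":0,"x":0,"y":0,"z":-0.2,"jaw":-0.8},{"rx":0,"ry":0,"rz":0,"x":0,"y":0,"z":-0.1,"jaw":-0.8},{"rx":0,"ry":0,"rz":0,"x":0,"y":0,"z":-0.1,"jaw":-0.8},{"rx":0,"ry":0,"rz":0,"x":0,"y":0,"z":-0.1,"jaw":-0.8},{"rx":0,"ry":0,"rz":0,"x":0,"y":0,"z":-0.1,"jaw":-0.8},{"rx":0,"ry":0,"rz":0,"x":0,"y":0,"z":-0.1,"jaw":-0.8}]'
python3 -m jog '[{"rx":0,"ry":0,"rz":0,"x":0,"y":0,"z":-0.1,"jaw":-0.8},{"rx":0,"ry":0,"rz":0,"x":0,"y":0,"z":-0.1,"jaw":-0.8},{"rx":0,"ry":0,"rz":0,"x":0,"y":0,"z":-0.1,"jaw":-0.8},{"rx":0,"ry":0,"rz":0,"x":0,"y":0,"z":-0.06,"jaw":-0.8},{"rx":0,"ry":0,"rz":0,"x":0,"y":0,"z":0,"jaw":-0.8},{"rx":0,"ry":0,"rz":0,"x":0,"y":0,"z":0,"jaw":-0.8}]'
```

```text
clock: 18.2
tcp_pos: [0.5069, -0.0358, 0.2467]
orientation: [-2.474, -1.935, 0.002]
contact_force: [0.1, -0.4, -3.2]
grip_width: 0.0237
gripper_force: 108.3
clock: 18.95
tcp_pos: [0.5074, -0.0356, 0.2052]
orientation: [2.475, 1.935, -0.0]
contact_force: [-1.4, -0.6, 2.4]
grip_width: 0.0237
gripper_force: 108.3
clock: 19.7
tcp_pos: [0.5076, -0.0354, 0.184]
orientation: [2.475, 1.935, 0.001]
contact_force: [0.7, -0.9, -1.8]
grip_width: 0.0238
gripper_force: 108.3
```

```bash
python3 -m jog '[{"rx":0,"ry":0,"rz":0,"x":0,"y":0,"z":0.4,"jaw":-0.8},{"rx":0,"ry":0,"rz":0,"x":0,"y":0,"z":0.7,"jaw":-0.8},{"rx":0,"ry":0,"rz":0,"x":0,"y":0,"z":0.3,"jaw":-0.8},{"rx":0,"ry":0,"rz":0,"x":0,"y":0,"z":0,"jaw":-0.8}]'
python3 -m jog '[{"rx":0,"ry":0,"rz":0,"x":-0.03,"y":0.9,"z":0,"jaw":-0.8},{"rx":0,"ry":0,"rz":0,"x":-0.03,"y":0.9,"z":0,"jaw":-0.8},{"rx":0,"ry":0,"rz":0,"x":-0.03,"y":0.9,"z":0,"jaw":-0.8},{"rx":0,"ry":0,"rz":0,"x":-0.03,"y":0.9,"z":0,"jaw":-0.8},{"rx":0,"ry":0,"rz":0,"x":-0.03,"y":0.9,"z":0,"jaw":-0.8},{"rx":0,"ry":0,"rz":0,"x":-0.03,"y":0.9,"z":0,"jaw":-0.8},{"rx":0,"ry":0,"rz":0,"x":-0.565,"y":0.373,"z":0,"jaw":-0.8},{"rx":0,"ry":0,"rz":0,"x":-0.565,"y":0.373,"z":0,"jaw":-0.8}]'
python3 -m jog '[{"rx":0,"ry":0,"rz":0,"x":0,"y":0,"z":0,"jaw":-0.8},{"rx":0,"ry":0,"rz":0,"x":0,"y":0,"z":0,"jaw":-0.8},{"rx":0,"ry":0,"rz":0,"x":0,"y":0,"z":0,"jaw":-0.8}]'
python3 - <<'E'
from h import *
b=snap('side','s9');t=snap('top','t9');print(get_obs()['tcp_pos'])
o=np.zeros((480,800,3),np.uint8)
o[:480,:400]=cv2.resize(b[165:285,200:300,::-1],(400,480),interpolation=cv2.INTER_CUBIC);o[:450,400:]=cv2.resize(t[170:260,245:325,::-1],(400,450),interpolation=cv2.INTER_CUBIC);cv2.imwrite('pics/c9.png',cv2.convertScaleAbs(o,alpha=1.5))
E
```

```text
clock: 20.2
tcp_pos: [0.5085, -0.0354, 0.2695]
orientation: [2.473, 1.933, 0.004]
contact_force: [0.7, -0.4, -3.3]
grip_width: 0.0239
gripper_force: 108.4
clock: 21.2
tcp_pos: [0.4272, 0.334, 0.2661]
orientation: [-2.474, -1.935, 0.004]
contact_force: [0.1, -0.2, -2.6]
grip_width: 0.0238
gripper_force: 108.4
clock: 21.58
tcp_pos: [0.4298, 0.3321, 0.2673]
orientation: [2.477, 1.932, -0.001]
contact_force: [-0.1, -0.8, -2.3]
grip_width: 0.0237
gripper_force: 108.6
[0.42965643 0.3324458  0.26753475]
```

View pics/c9.png

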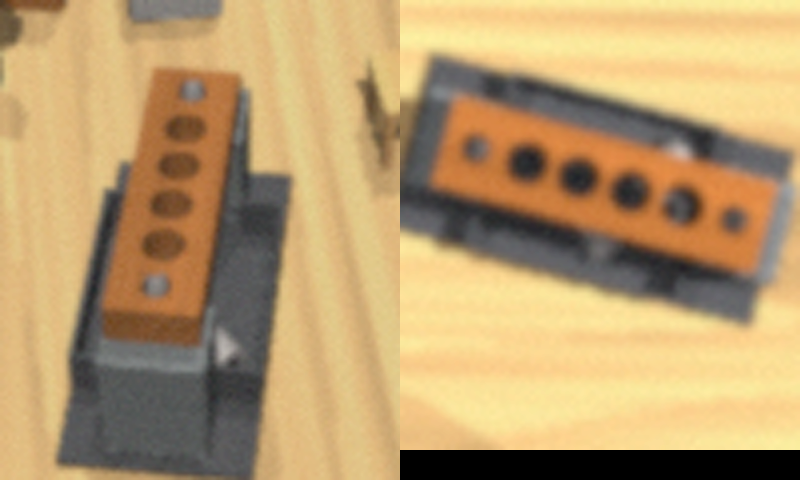

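All four bores are empty, the bushes lie in the tray, and the template is still home. Returning the drift.

```bash
python3 -m jog '[{"rx":0,"ry":0,"rz":0,"x":-0.013,"y":0.017,"z":-0.5,"jaw":-0.8},{"rx":0,"ry":0,"rz":0,"x":0,"y":0,"z":-0.5,"jaw":-0.8},{"rx":0,"ry":0,"rz":0,"x":0,"y":0,"z":-0.3,"jaw":-0.8},{"rx":0,"ry":0,"rz":0,"x":0,"y":0,"z":-0.4,"jaw":-0.8},{"rx":0,"ry":0,"rz":0,"x":0,"y":0,"z":-0.5,"jaw":-0.8},{"rx":0,"ry":0,"rz":0,"x":0,"y":0,"z":-0.4,"jaw":-0.8},{"rx":0,"ry":0,"rz":0,"x":0,"y":0,"z":-0.1,"jaw":-0.8},{"rx":0,"ry":0,"rz":0,"x":0,"y":0,"z":0,"jaw":-0.8}]'
```

```text
clock: 22.68
tcp_pos: [0.4284, 0.3346, 0.1063]
orientation: [-2.475, -1.935, -0.001]
contact_force: [-0.3, -0.2, -2.4]
grip_width: 0.0239
gripper_force: 108.6
```

```bash
python3 -m jog '[{"rx":0,"ry":0,"rz":0,"x":0,"y":0,"z":-0.03,"jaw":-0.8},{"rx":0,"ry":0,"rz":0,"x":0,"y":0,"z":-0.02,"jaw":-0.8},{"rx":0,"ry":0,"rz":0,"x":0,"y":0,"z":0,"jaw":-0.8}]'
python3 -m jog '[{"rx":0,"ry":0,"rz":0,"x":0,"y":0,"z":0,"jaw":-0.4},{"rx":0,"ry":0,"rz":0,"x":0,"y":0,"z":0,"jaw":0.2},{"rx":0,"ry":0,"rz":0,"x":0,"y":0,"z":0,"jaw":0.5},{"rx":0,"ry":0,"rz":0,"x":0,"y":0,"z":0,"jaw":0.5},{"rx":0,"ry":0,"rz":0,"x":0,"y":0,"z":0.5,"jaw":0.5},{"rx":0,"ry":0,"rz":0,"x":0,"y":0,"z":0.8,"jaw":0.5},{"rx":0,"ry":0,"rz":0,"x":0,"y":0,"z":0.5,"jaw":0.5},{"rx":0,"ry":0,"rz":0,"x":0,"y":0,"z":0,"jaw":0.5}]'
python3 - <<'E'
from h import *
a=snap('wrist','w10');c=camera_params('wrist');print(get_obs()['tcp_pos'])
cv2.imwrite('pics/c10.png',cv2.resize(a[50:260,150:430,::-1],(800,600),interpolation=cv2.INTER_CUBIC))
k=800/280
for X in[(.4285,.332,.141),(.5305,.31,.074)]: print(((np.array(proj(c,X,True))-[150,50])*k).round(1))
E
```

```text
clock: 23.05
tcp_pos: [0.4286, 0.3348, 0.1038]
orientation: [2.475, 1.935, 0.003]
contact_force: [0.2, -0.8, 3.4]
grip_width: 0.024
gripper_force: 109.2
clock: 24.05
tcp_pos: [0.4291, 0.3355, 0.2134]
orientation: [2.475, 1.935, 0.008]
contact_force: [-1.5, 0.2, 0.3]
grip_width: 0.0642
gripper_force: 0.0
[0.42841633 0.33454967 0.21161903]
[315.2 442.9]
[608.7 367.5]
```

View pics/c10.png

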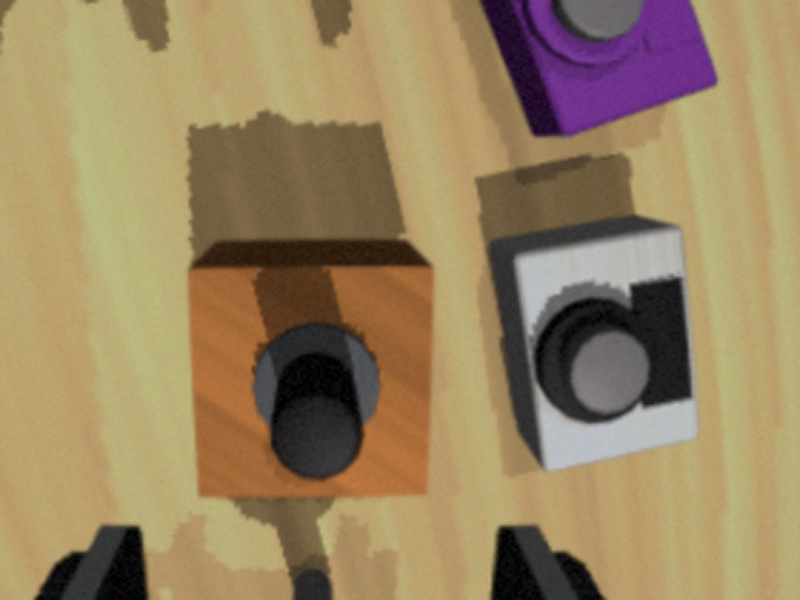

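The drift stands centred in its holder, and the grey button is at (610,371), as predicted. Shutting the fingers and going over the button.

```bash
python3 -m jog '[{"rx":0,"ry":0,"rz":0,"x":0.85,"y":-0.21,"z":0,"jaw":-1},{"rx":0,"ry":0,"rz":0,"x":0.85,"y":-0.21,"z":0,"jaw":-1},{"rx":0,"ry":0,"rz":0,"x":0,"y":0,"z":-0.5,"jaw":-1},{"rx":0,"ry":0,"rz":0,"x":0,"y":0,"z":-0.8,"jaw":-1},{"rx":0,"ry":0,"rz":0,"x":0,"y":0,"z":-0.8,"jaw":-1},{"rx":0,"ry":0,"rz":0,"x":0,"y":0,"z":0,"jaw":-1},{"rx":0,"ry":0,"rz":0,"x":0,"y":0,"z":0,"jaw":-1}]' 40
python3 -m jog '[{"rx":0,"ry":0,"rz":0,"x":0,"y":0,"z":-0.1,"jaw":-1},{"rx":0,"ry":0,"rz":0,"x":0,"y":0,"z":-0.1,"jaw":-1},{"rx":0,"ry":0,"rz":0,"x":0,"y":0,"z":0,"jaw":-1}]'
```

```text
clock: 24.98
tcp_pos: [0.5303, 0.3098, 0.0857]
orientation: [-2.474, -1.935, -0.001]
contact_force: [1.0, 0.0, 0.5]
grip_width: -0.0001
gripper_force: 0.0
clock: 25.35
tcp_pos: [0.5304, 0.3093, 0.0733]
orientation: [2.475, 1.935, 0.002]
contact_force: [0.4, -0.2, 1.9]
grip_width: -0.0002
gripper_force: 0.8
```

```bash
python3 -m jog '[{"rx":0,"ry":0,"rz":0,"x":0,"y":0,"z":-0.1,"jaw":-1},{"rx":0,"ry":0,"rz":0,"x":0,"y":0,"z":-0.04,"jaw":-1},{"rx":0,"ry":0,"rz":0,"x":0,"y":0,"z":0,"jaw":-1},{"rx":0,"ry":0,"rz":0,"x":0,"y":0,"z":0,"jaw":-1}]'
```

```text
clock: 25.85
tcp_pos: [0.5307, 0.3095, 0.066]
orientation: [2.474, 1.934, 0.002]
contact_force: [-1.8, -2.4, 12.7]
grip_width: -0.0001
gripper_force: 6.7
```

Bottomed: 8 mm of travel at 12.7 N. Letting it up and returning to the template.

```bash
python3 -m jog '[{"rx":0,"ry":0,"rz":0,"x":0,"y":0,"z":0.5,"jaw":-1},{"rx":0,"ry":0,"rz":0,"x":0,"y":0,"z":0.9,"jaw":-1},{"rx":0,"ry":0,"rz":0,"x":0,"y":0,"z":0.9,"jaw":0.8},{"rx":0,"ry":0,"rz":0,"x":0,"y":0,"z":0.8,"jaw":0.8}]'
python3 -m jog '[{"rx":0,"ry":0,"rz":0,"x":-0.054,"y":-0.91,"z":0,"jaw":0.8},{"rx":0,"ry":0,"rz":0,"x":-0.054,"y":-0.91,"z":0,"jaw":0.8},{"rx":0,"ry":0,"rz":0,"x":-0.054,"y":-0.91,"z":0,"jaw":0.8},{"rx":0,"ry":0,"rz":0,"x":-0.054,"y":-0.91,"z":0,"jaw":0.8},{"rx":0,"ry":0,"rz":0,"x":-0.054,"y":-0.91,"z":0,"jaw":0.8},{"rx":0,"ry":0,"rz":0,"x":-0.054,"y":-0.91,"z":0,"jaw":0.8},{"rx":0,"ry":0,"rz":0,"x":0,"y":0,"z":0,"jaw":0.8},{"rx":0,"ry":0,"rz":0,"x":0,"y":0,"z":0,"jaw":0.8}]'
python3 - <<'E'
from h import *
a=snap('wrist','w11');c=camera_params('wrist');print(get_obs()['tcp_pos'])
cv2.imwrite('pics/c11.png',cv2.resize(a[:,:,::-1],(600,450),interpolation=cv2.INTER_AREA))
u=np.array([.241,.9705,0]);C=np.array([.5115,-.018,.123]);k=600/512
for s in(.08,.048,-.08): print(((np.array(proj(c,C+s*u,True)))*k).round(1))
E
```

```text
clock: 26.35
tcp_pos: [0.5298, 0.3091, 0.2521]
orientation: [-2.475, -1.935, -0.0]
contact_force: [0.9, -0.3, 0.2]
grip_width: 0.0358
gripper_force: 0.0
clock: 27.35
tcp_pos: [0.5104, -0.018, 0.2503]
orientation: [-2.475, -1.934, 0.0]
contact_force: [0.7, -0.3, 0.6]
grip_width: 0.0769
gripper_force: 0.0
[ 0.51052502 -0.01716322  0.25035148]
[306.1 112.9]
[306.1 154. ]
[305.8 300.6]
```

View pics/c11.png

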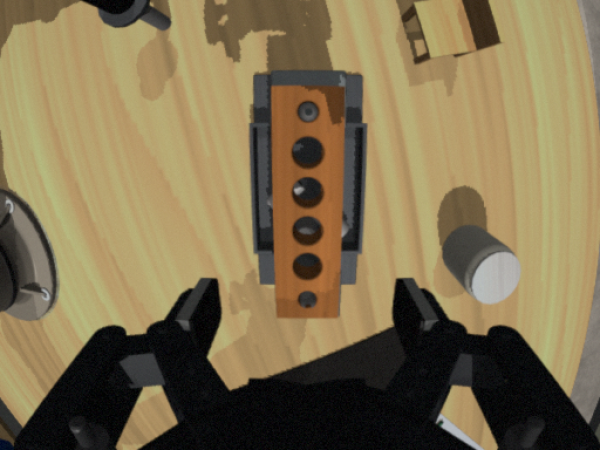

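The template is still home, exactly where predicted. Descending, gripping and lifting it off.

```bash
python3 -m jog '[{"rx":0,"ry":0,"rz":0,"x":0,"y":0,"z":-0.6,"jaw":0.8},{"rx":0,"ry":0,"rz":0,"x":0,"y":0,"z":-0.8,"jaw":0.8},{"rx":0,"ry":0,"rz":0,"x":0,"y":0,"z":-0.7,"jaw":0.8},{"rx":0,"ry":0,"rz":0,"x":0,"y":0,"z":-0.37,"jaw":0.8},{"rx":0,"ry":0,"rz":0,"x":0,"y":0,"z":0,"jaw":0.8}]'
python3 -m jog '[{"rx":0,"ry":0,"rz":0,"x":0,"y":0,"z":0,"jaw":-0.2},{"rx":0,"ry":0,"rz":0,"x":0,"y":0,"z":0,"jaw":-0.2},{"rx":0,"ry":0,"rz":0,"x":0,"y":0,"z":0,"jaw":-0.2},{"rx":0,"ry":0,"rz":0,"x":0,"y":0,"z":0,"jaw":-0.2}]' 60
python3 -m jog '[{"rx":0,"ry":0,"rz":0,"x":0,"y":0,"z":0.2,"jaw":-0.2},{"rx":0,"ry":0,"rz":0,"x":0,"y":0,"z":0.3,"jaw":-0.2},{"rx":0,"ry":0,"rz":0,"x":0,"y":0,"z":0.4,"jaw":-0.2},{"rx":0,"ry":0,"rz":0,"x":0,"y":0,"z":0.5,"jaw":-0.2},{"rx":0,"ry":0,"rz":0,"x":0,"y":0,"z":0,"jaw":-0.2}]' 90
```

```text
clock: 28.02
tcp_pos: [0.5094, -0.0167, 0.1009]
orientation: [-2.47, -1.937, 0.003]
contact_force: [0.3, -0.1, 0.9]
grip_width: 0.0767
gripper_force: 0.0
clock: 28.52
tcp_pos: [0.5117, -0.0177, 0.1038]
orientation: [2.473, 1.935, 0.004]
contact_force: [-1.0, 1.8, 7.0]
grip_width: 0.0545
gripper_force: 65.5
clock: 29.15
tcp_pos: [0.512, -0.0186, 0.189]
orientation: [2.473, 1.932, 0.005]
contact_force: [0.8, 0.7, -3.5]
grip_width: 0.0538
gripper_force: 97.7
```

```bash
python3 -m jog '[{"rx":0,"ry":0,"rz":-0.575,"x":-0.056,"y":-0.653,"z":0,"jaw":-0.2},{"rx":0,"ry":0,"rz":-0.575,"x":-0.056,"y":-0.653,"z":0,"jaw":-0.2},{"rx":0,"ry":0,"rz":-0.575,"x":-0.056,"y":-0.653,"z":0,"jaw":-0.2},{"rx":0,"ry":0,"rz":-0.575,"x":-0.056,"y":-0.653,"z":0,"jaw":-0.2},{"rx":0,"ry":0,"rz":-0.575,"x":-0.056,"y":-0.653,"z":0,"jaw":-0.2},{"rx":0,"ry":0,"rz":-0.575,"x":-0.056,"y":-0.653,"z":0,"jaw":-0.2},{"rx":0,"ry":0,"rz":-0.575,"x":-0.056,"y":-0.653,"z":0,"jaw":-0.2},{"rx":0,"ry":0,"rz":-0.575,"x":-0.056,"y":-0.653,"z":0,"jaw":-0.2}]'
python3 -m jog '[{"rx":0,"ry":0,"rz":0,"x":0,"y":0,"z":0,"jaw":-0.2},{"rx":0,"ry":0,"rz":0,"x":0,"y":0,"z":-0.7,"jaw":-0.2},{"rx":0,"ry":0,"rz":0,"x":0,"y":0,"z":-0.8,"jaw":-0.2},{"rx":0,"ry":0,"rz":0,"x":0,"y":0,"z":-0.7,"jaw":-0.2},{"rx":0,"ry":0,"rz":0,"x":0,"y":0,"z":-0.4,"jaw":-0.2},{"rx":0,"ry":0,"rz":0,"x":0,"y":0,"z":-0.2,"jaw":-0.2},{"rx":0,"ry":0,"rz":0,"x":0,"y":0,"z":0,"jaw":-0.2}]'
```

```text
clock: 30.15
tcp_pos: [0.4829, -0.3335, 0.1856]
orientation: [-3.035, -0.807, 0.002]
contact_force: [1.2, 0.1, -3.5]
grip_width: 0.0541
gripper_force: 97.5
clock: 31.02
tcp_pos: [0.4835, -0.3315, 0.0178]
orientation: [-3.033, -0.814, 0.001]
contact_force: [0.2, 0.7, -3.1]
grip_width: 0.0536
gripper_force: 97.4
```

```bash
python3 -m jog '[{"rx":0,"ry":0,"rz":0,"x":0,"y":0,"z":-0.05,"jaw":-0.2},{"rx":0,"ry":0,"rz":0,"x":0,"y":0,"z":-0.04,"jaw":-0.2},{"rx":0,"ry":0,"rz":0,"x":0,"y":0,"z":0,"jaw":-0.2},{"rx":0,"ry":0,"rz":0,"x":0,"y":0,"z":0,"jaw":-0.2}]'
```

```text
clock: 31.52
tcp_pos: [0.4839, -0.332, 0.0132]
orientation: [3.034, 0.814, 0.001]
contact_force: [-0.3, -0.0, -4.3]
grip_width: 0.0535
gripper_force: 97.4
```

```bash
python3 -m jog '[{"rx":0,"ry":0,"rz":0,"x":0,"y":0,"z":-0.03,"jaw":-0.2},{"rx":0,"ry":0,"rz":0,"x":0,"y":0,"z":0,"jaw":-0.2},{"rx":0,"ry":0,"rz":0,"x":0,"y":0,"z":0,"jaw":-0.2}]'
python3 -m jog '[{"rx":0,"ry":0,"rz":0,"x":0,"y":0,"z":0,"jaw":0.8},{"rx":0,"ry":0,"rz":0,"x":0,"y":0,"z":0,"jaw":0.8},{"rx":0,"ry":0,"rz":0,"x":0,"y":0,"z":0,"jaw":0.8},{"rx":0,"ry":0,"rz":0,"x":0,"y":0,"z":0,"jaw":0.8},{"rx":0,"ry":0,"rz":0,"x":0,"y":0,"z":0.4,"jaw":0.8},{"rx":0,"ry":0,"rz":0,"x":0,"y":0,"z":0.8,"jaw":0.8},{"rx":0,"ry":0,"rz":0,"x":0,"y":0,"z":0.8,"jaw":0.8},{"rx":0,"ry":0,"rz":0,"x":0,"y":0,"z":0.8,"jaw":0.8}]' 40
python3 -m jog '[{"rx":0,"ry":0,"rz":0,"x":-0.6,"y":-0.8,"z":0,"jaw":0.8},{"rx":0,"ry":0,"rz":0,"x":-0.6,"y":-0.8,"z":0,"jaw":0.8},{"rx":0,"ry":0,"rz":0,"x":-0.6,"y":-0.8,"z":0,"jaw":0.8},{"rx":0,"ry":0,"rz":0,"x":-0.6,"y":-0.8,"z":0,"jaw":0.8},{"rx":0,"ry":0,"rz":0,"x":0,"y":0,"z":0,"jaw":0.8}]'
python3 - <<'E'
from h import *
b=snap('top','t12');cv2.imwrite('pics/c12.png',cv2.convertScaleAbs(cv2.resize(b[130:280,130:430,::-1],(800,400),interpolation=cv2.INTER_CUBIC),alpha=1.5))
E
```

```text
clock: 31.9
tcp_pos: [0.4839, -0.332, 0.0131]
orientation: [3.034, 0.814, 0.0]
contact_force: [-5.3, 3.3, 15.2]
grip_width: 0.0539
gripper_force: 99.7
clock: 32.9
tcp_pos: [0.4835, -0.3318, 0.1805]
orientation: [-3.034, -0.814, 0.0]
contact_force: [0.2, -1.1, 0.2]
grip_width: 0.0772
gripper_force: 0.0
clock: 33.52
tcp_pos: [0.334, -0.5288, 0.1787]
orientation: [3.037, 0.799, -0.005]
contact_force: [0.4, 0.3, -0.1]
grip_width: 0.0767
gripper_force: 0.0
```

View pics/c12.png

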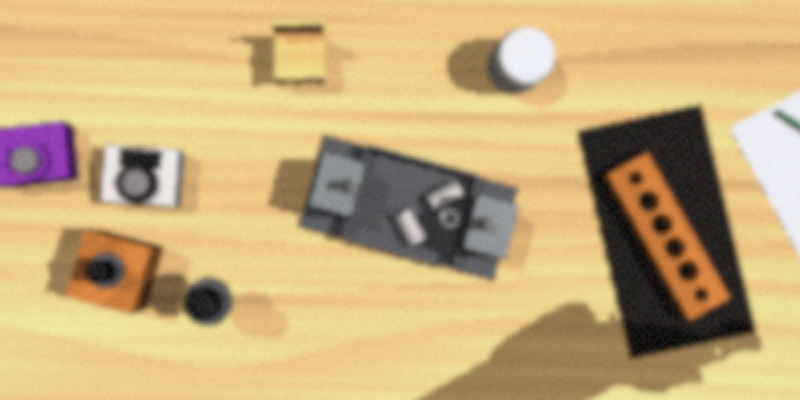

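The final view shows three bushes in the tray near (430,215), the drift in its holder, the emptied template flat on the mat at (668,235), and the tin and chair untouched.

```bash
python3 -c "
from bench import r
print(r.hand_in())"
```

```text
the job is handed in; nothing more can be done
None
```

I finished the whole job and handed it in at about 34 s on the robot's clock; the hand-in gave no verdict. All three bushes are in the tray, the button was pressed fully and let up, the drift is back in its holder and the empty template lies on the mat.

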